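# Fit out the voting machines from the module stack

### The job

Get the polling desk ready: take the stack of four modules apart from the top and seat each one flat in the bay of its own machine: the red memory module in the cream results terminal, the green-ended handset battery in the black charging cradle, the blue-ended paper cassette in the blue slip printer, and the black and yellow unit battery in the light grey control unit. Either way round fits; set each module down upright rather than dropping or tipping it, and do not knock the ink bottle or the hand stamp.

Things in the scene. Friction and masses are not known exactly. Their poses are not given: they have to be found in the camera images.
- memory_module: Red block with dark red ridges and a white patch on top, 38 mm (its x) x 60 mm (its y) x 32 mm high, about 60 g; top of the stack. Origin at the centre of its underside, z up. Grip across the 38 mm width. Both ends alike: either way round fits. The modules lie roughly centred on one another, long sides about parallel; the stack is 142 mm high.
- handset_battery: Dark grey block with green ends, 48 mm (x) x 84 mm (y) x 32 mm high, about 170 g; second from the top of the stack. Origin at the centre of its underside, z up. Grip across the 48 mm width; either way round fits.
- paper_cassette: Clear box with a white paper roll inside and bright blue ends, 56 mm (x) x 112 mm (y) x 44 mm high, about 250 g; third from the top of the stack. Origin at the centre of its underside, z up. Grip across the 56 mm width; either way round fits.
- unit_battery: Black block with a yellow band near each end, 62 mm (x) x 150 mm (y) x 34 mm high, about 550 g; bottom of the stack, on the table. Origin at the centre of its underside, z up. Grip across the 62 mm width; either way round fits.
- results_terminal: Cream desk machine with a blue screen and keypad, fixed; 172 mm wide, from 55 mm before (-x) to 135 mm behind (+x) its origin, 68 mm high at the rear. Its red-rimmed bay takes the memory module: floor 40 mm, deck round it 50 mm above the table, long side along y, play round the module 4 mm at the floor, flaring to 9 mm at the mouth. Origin on the table under the bay centre.
- charging_cradle: Low black charger with a row of lamps, fixed; 136 mm wide, from 58 mm before (-x) to 78 mm behind (+x) its origin, 42 mm high at the rear. Its green-rimmed bay takes the handset battery: floor 22 mm, deck round it 32 mm above the table, long side along y, play round the module 4 mm at the floor, flaring to 9 mm at the mouth. Origin on the table under the bay centre.
- slip_printer: Blue printer with a dark grey rear, fixed; 160 mm wide, from 68 mm before (-x) to 125 mm behind (+x) its origin, 110 mm high at the rear. Its blue-rimmed bay takes the paper cassette: floor 70 mm, deck round it 82 mm above the table, long side along y, play round the module 4 mm at the floor, flaring to 9 mm at the mouth. Origin on the table under the bay centre.
- control_unit: Light grey console with display and keys, fixed; 200 mm wide, from 68 mm before (-x) to 140 mm behind (+x) its origin, 83 mm high at the rear. Its yellow-rimmed bay takes the unit battery: floor 48 mm, deck round it 58 mm above the table, long side along y, play round the module 4 mm at the floor, flaring to 9 mm at the mouth. Origin on the table under the bay centre.
- ink_bottle: Small violet ink bottle with a black cap, 38 mm across, 62 mm high, standing loose on the table beside one end of the stack. Origin at the centre of its underside. To be left alone.
- stamp: Hand stamp with a turned wooden handle on a grey foot 34 x 50 mm, 70 mm high, standing loose beside the other end of the stack. Origin at the centre of its underside. To be left alone.
There are look-alikes about, which are no part of the job. What is shaped like the paper_cassette but orange is not meant.

How it is judged:
By the outcome, as a careful person would: the job done as asked, in the order asked, and still so for the second after the job is handed in, with the robot touching nothing.
It also fails if it takes over 133 s, if anything falls off the work surface, if the arm or the gripper's body presses on something with over 40 N, if the wrist force passes 120 N, or if a joint passes its speed limit or range.

### The arm

A 6-joint arm with a two-finger parallel gripper is mounted at the origin on the work surface. World frame = base frame: x ahead of the robot, y to its left, z up, the work surface at z = 0. Lengths are in m, angles in rad, forces in N, time in s.
With the tool pointing down it reaches from about 0.325 to 0.775 m from the base axis. Payload 5.5 kg.
Tool frame: the origin (TCP) lies midway between the tips of the shut fingers; the grasp point (between the pads) lies 19 mm behind it (grip_depth is the z of the grasp point in the tool frame, in m); z points along the fingers, x is the direction in which the jaws open and shut, and the axes are right-handed (so a half turn about z gives the same grasp; the last joint's range is limited). The gripper opens to 85 mm and grips with 20 to 120 N. Pads are 22 mm wide; open, the fingers measure 114 mm over their backs; the gripper's body (76 mm by 85 mm) begins 54 mm behind the grasp point. The pads swing forward as they close: fully open they stand 13 mm farther back than shut.
Start: joints at [-1.236, 0.091, 1.231, -0, 1.82, -0.057], TCP at [0.229, -0.555, 0.231] pointing down, gripper open.
Joint ranges: [-2.87, 2.87], [-0.86, 2.18], [0.17, 2.46], [-1.51, 4.65], [0.06, 2.69], [-2.65, 2.65]. Speed limits (rad/s): [2.57, 2.57, 3.01, 3.14, 3.14, 3.14].

### API

Orientations are given as a unit quaternion [x, y, z, w].
In Python, from cell import reach, servo_line, move_j, grip, hold, inverse_kinematics, observe, capture, camera_info, PlanningError, hand_in, grip_depth gives the robot as it stands. The module is installed in compiled form; this text tells all that it offers. Calls block until the motion is done:
- reach(position, orientation): joint-space move of the TCP to a pose.
- servo_line(position, frame=None, max_speed=0.15, max_force=None): straight line of the TCP; frame=None keeps the orientation; max_speed is the mean speed in m/s. With max_force (N) it stops when the force on the tool has changed by that much, and returns True; else False.
- move_j(angles): joint-space move.
- grip(opening): opening from 0.0 (shut) to 1.0 (fully open); the grip force is fixed at half the most; returns when the fingers have stopped.
- hold(seconds).
- inverse_kinematics(position, orientation): joint angles nearest the present ones, or None.
- observe(): the state.
- capture(name): name is "scene" or "top" or "wrist"; returns the picture (384x512x3 uint8, red, green, blue); there is no depth.
- camera_info(name): a dict with "camera_matrix" (3x3 intrinsics, pixels), "position" and "attitude" of the camera in the world; the wrist camera has in their place "mount" (4x4, takes a point from camera to tool coordinates, whose origin is the TCP and whose axes are the tool frame's). Camera axes: x right, y up, looking along -z (the intrinsics and any distortion apply to the point x, -y, -z); pixel columns grow to the right and rows downward; lengths in m; the calibration is good to about 2 mm. A picture is of the moment at which its call begins: read the wrist's pose just before it. camera_info takes no time and is no camera call.
A pose or a line that the arm cannot do raises PlanningError and nothing moves.
- hand_in(): hands the job in, once; it reports no verdict.
The state is a dict: "time_s": time; "q": joint angles; "dq": joint speeds; "joint_efforts": joint torques, N m; "eef_pos": TCP position; "orientation": TCP orientation; "ft_force": force on the tool from outside, world axes, zero at the start; "wrist_torque": the same for the moment, N m; "opening": opening from 0.0 (shut) to 1.0 (fully open).
Only numpy, scipy, OpenCV 4.12 (cv2) and the standard library are available. Lean on these libraries where they do the work, as an engineer would, in place of code of your own. Each camera call takes 0.05 s, during which the arm holds its last target.

## Working session

There is one attempt and no reset: what is moved stays moved. The work goes in short steps, each a Python script; the robot and the scene stay as the last script left them, time stands still between calls to the robot, and variables do not carry over. Pictures are saved under pics/ and viewed, and the job is handed in when it is done.

```bash
mkdir -p pics; ls; python3 - <<'E'
from cell import *
import cv2,json
for n in ["scene","top","wrist"]:
    o=observe()
    im=capture(n); cv2.imwrite(f"pics/{n}0.png",im[:,:,::-1]); print(n,camera_info(n))
print(o, grip_depth)
E
```

```text
pics
scene {'camera_matrix': array([[370.58391604,   0.        , 262.90857179],
       [  0.        , 370.58391604, 185.85674002],
       [  0.        ,   0.        ,   1.        ]]), 'position': array([ 1.08616071, -0.30755645,  0.83314067]), 'attitude': array([0.28991743, 0.17475608, 0.47478389, 0.81239674])}
top {'camera_matrix': array([[349.35688468,   0.        , 256.99345327],
       [  0.        , 349.35688468, 194.47034021],
       [  0.        ,   0.        ,   1.        ]]), 'position': array([ 3.96619217e-01, -2.91287945e-04,  1.18252212e+00]), 'attitude': array([-0.04571136,  0.03727614,  0.71142388, -0.70028353])}
wrist {'camera_matrix': array([[287.39551297,   0.        , 254.92343239],
       [  0.        , 287.39551297, 188.84377955],
       [  0.        ,   0.        ,   1.        ]]), 'mount': array([[ 9.99999933e-01,  1.67926406e-04, -3.26138021e-04,
        -1.77211609e-04],
       [ 7.73242485e-05, -9.65586093e-01, -2.60083625e-01,
        -6.64344321e-02],
       [-3.58589246e-04,  2.60083582e-01, -9.65586041e-01,
        -1.43255343e-01],
       [ 0.00000000e+00,  0.00000000e+00,  0.00000000e+00,
         1.00000000e+00]])}
{'time_s': 0.1, 'q': array([-1.23569970e+00,  9.17816773e-02,  1.23180703e+00, -3.24307500e-06,
        1.81979351e+00, -5.66575773e-02]), 'dq': array([ 0.00095521, -0.00156062, -0.0017279 ,  0.00045617,  0.0007095 ,
       -0.00027544]), 'joint_efforts': array([ 2.89614291e-03, -4.60216677e+01, -4.19218755e+01, -1.59185806e-04,
        1.06876765e-02, -6.97658038e-07]), 'eef_pos': array([ 0.22902048, -0.55428714,  0.2302416 ]), 'orientation': array([ 8.31206491e-01, -5.55963100e-01, -7.15332166e-04, -5.37529030e-04]), 'ft_force': array([ 0.80056097, -0.89053551, -0.76996081]), 'wrist_torque': array([ 0.03496493, -0.00987769, -0.02112097]), 'opening': 1.0012646631842754} -0.0187
```

View pics/scene0.png

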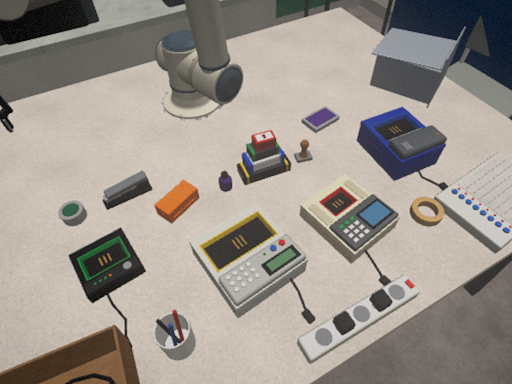

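View pics/top0.png

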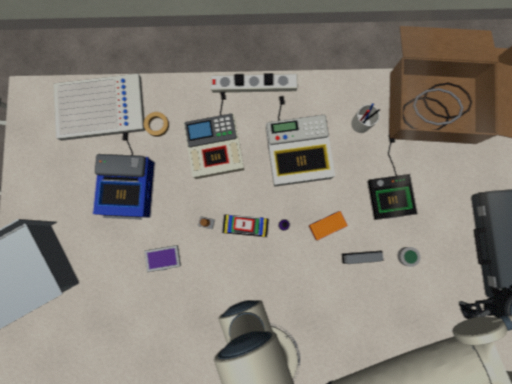

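View pics/wrist0.png

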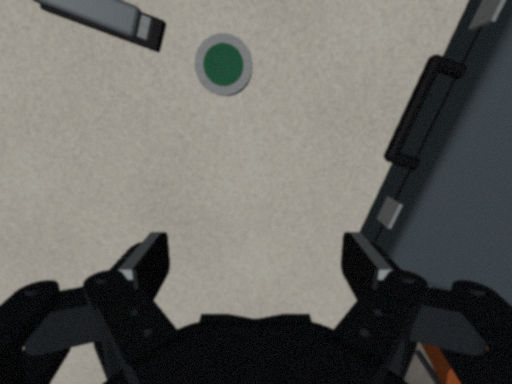

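```bash
cat > h.py <<'E'
from cell import *
import numpy as np, cv2
from scipy.spatial.transform import Rotation as R
def ray(name,uv,obs=None):
    ci=camera_info(name);K=ci["camera_matrix"];u,v=uv
    d=np.array([(u-K[0,2])/K[0,0],-(v-K[1,2])/K[1,1],-1.])
    if name=="wrist":
        Rt=R.from_quat(obs["orientation"]).as_matrix();M=ci["mount"]
        return np.array(obs["eef_pos"])+Rt@M[:3,3], Rt@M[:3,:3]@d
    return np.array(ci["position"]), R.from_quat(ci["attitude"]).as_matrix()@d
def at_z(name,uv,z,obs=None):
    p,d=ray(name,uv,obs); return p+d*(z-p[2])/d[2]
def quat(yaw):  # tool down, tool x at yaw in world
    c,s=np.cos(yaw),np.sin(yaw)
    return R.from_matrix(np.array([[c,s,0],[s,-c,0],[0,0,-1.]])).as_quat()
E
python3 - <<'E'
from h import *
for n,uv,z in [("stack",(245,225),.142),("term",(216,156),.05),("crad",(396,200),.032),("prn",(121,194),.082),("ctl",(302,161),.058),("orange",(328,225),.044),("ink",(284,225),.06),("stamp",(206,223),.07)]:
    print(n,at_z("top",uv,z).round(4))
im=cv2.imread("pics/top0.png")
a=im[110:240,80:260]; b=im[110:240,240:420]
cv2.imwrite("pics/topA.png",cv2.resize(a,None,fx=4.4,fy=4.4,interpolation=2)); cv2.imwrite("pics/topB.png",cv2.resize(b,None,fx=4.4,fy=4.4,interpolation=2))
E
```

```text
stack [0.4288 0.0482 0.142 ]
term [0.6609 0.1461 0.05  ]
crad [ 0.5066 -0.445   0.032 ]
prn [0.5352 0.4455 0.082 ]
ctl [ 0.6372 -0.1368  0.058 ]
orange [ 0.4277 -0.2162  0.044 ]
ink [ 0.4294 -0.0728  0.06  ]
stamp [0.4393 0.1756 0.07  ]
```

View pics/topA.png

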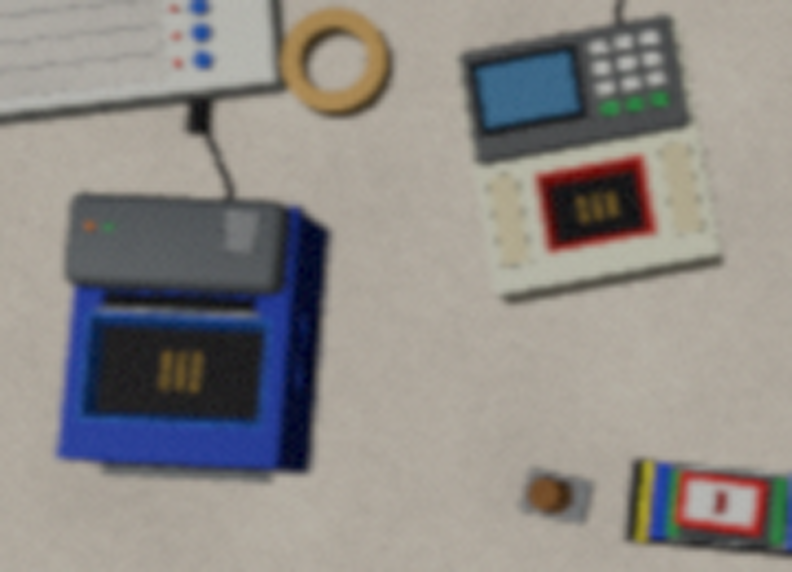

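View pics/topB.png

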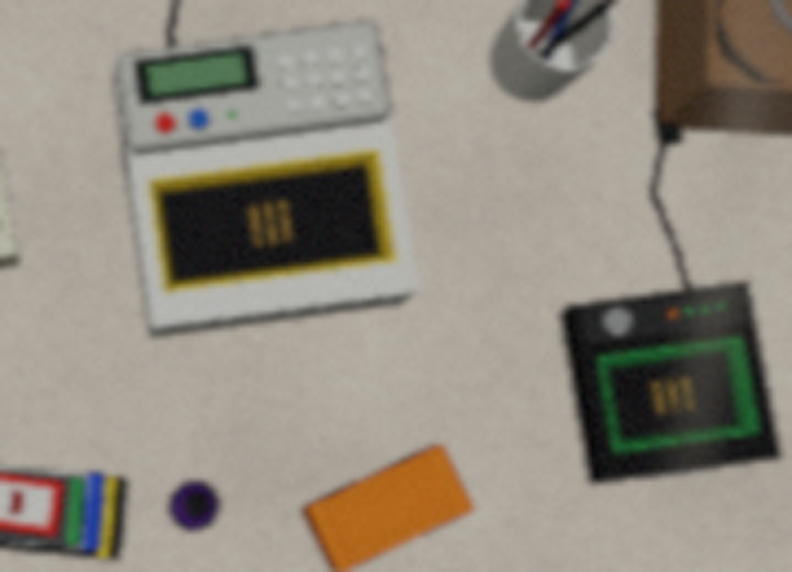

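```bash
cat > survey.py <<'E'
from h import *
import pickle
out={}
for n,p,z in [("crad",(.5066,-.445),.032),("ctl",(.637,-.137),.058),("term",(.661,.146),.05),("prn",(.535,.4455),.082),("stack",(.429,.048),.142)]:
    reach([p[0],p[1]+0.02,z+.12],quat(0.0)); 
    hold(0.2)
    o=observe(); im=capture("wrist"); out[n]=(o,im)
    cv2.imwrite(f"pics/w_{n}.png",im[:,:,::-1]); print(n,o["time_s"],o["eef_pos"],o["q"].round(2))
pickle.dump(out,open("survey.pkl","wb"))
big=np.vstack([np.hstack([cv2.resize(out[a][1],(400,300)) for a in r]) for r in (("crad","ctl"),("term","prn"))])
cv2.imwrite("pics/w_all.png",big[:,:,::-1])
E
python3 survey.py
```

```text
crad 1.5583 [ 0.50576093 -0.42609181  0.15263977] [-0.75  0.25  1.19 -0.    1.7  -0.75]
ctl 3.075 [ 0.63671203 -0.11842155  0.17777527] [-0.24  0.22  1.19 -0.    1.74 -0.23]
term 4.425 [0.6613492  0.16427504 0.17019335] [ 0.19  0.31  1.09 -0.    1.74  0.2 ]
prn 5.9167 [0.53600465 0.46416377 0.2018571 ] [ 0.67  0.39  0.93 -0.    1.82  0.67]
stack 7.7 [0.42925848 0.06855305 0.26173636] [ 0.08 -0.34  1.57  0.    1.91  0.08]
```

View pics/w_all.png

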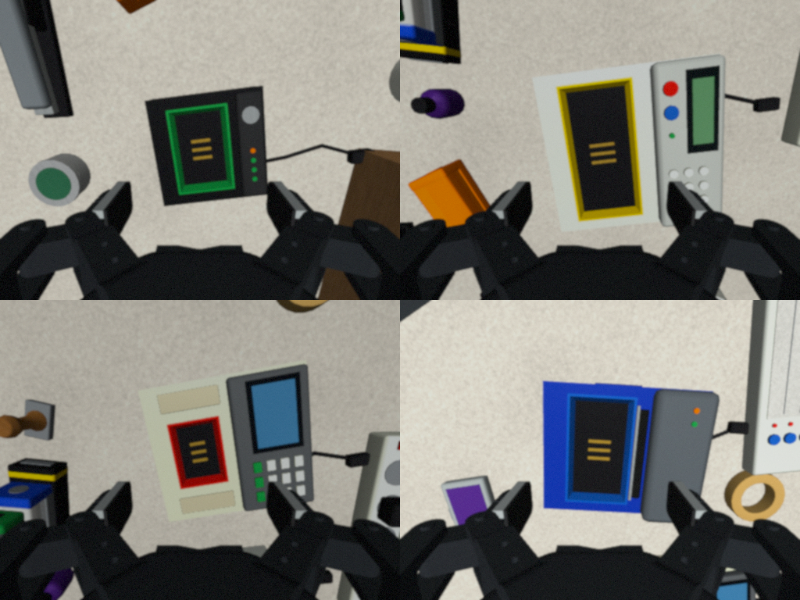

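View pics/w_stack.png

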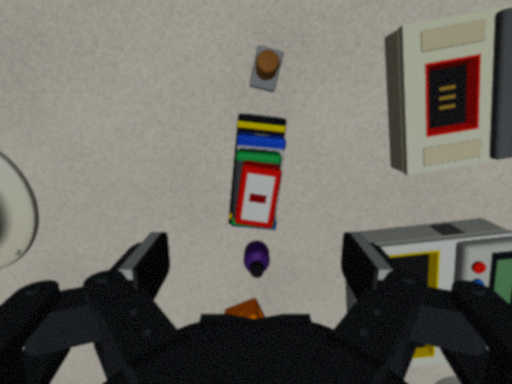

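```bash
cat > meas.py <<'E'
from h import *
def rect(pts):  # world xy pts -> centre, yaw of short axis (near 0), short,long
    (c),(w,h),a=cv2.minAreaRect((np.array(pts)*1000).astype(np.float32))
    a=np.deg2rad(a)
    if w>h: w,h=h,w; a+=np.pi/2
    a=(a+np.pi/2)%np.pi-np.pi/2
    return np.array(c)/1000,a,w,h
def colmask(im,name):
    hsv=cv2.cvtColor(im,cv2.COLOR_RGB2HSV); H,S,V=cv2.split(hsv)
    m={"red":((H<8)|(H>172))&(S>150)&(V>70),"green":(H>50)&(H<85)&(S>120)&(V>50),
       "yellow":(H>22)&(H<33)&(S>150)&(V>80),"blue":(H>98)&(H<112)&(S>150)&(V>50),
       "bblue":(H>105)&(H<125)&(S>120)&(V>60),"dark":(V<70)}[name]
    return m.astype(np.uint8)
def comp(m,near):
    m=cv2.morphologyEx(m,cv2.MORPH_CLOSE,np.ones((5,5)))
    n,l,st,c=cv2.connectedComponentsWithStats(m)
    best=min([i for i in range(1,n) if st[i,4]>150],key=lambda i:np.hypot(*(c[i]-near)))
    return (l==best).astype(np.uint8)
def measure(im,obs,colour,near,z):
    m=comp(colmask(im,colour),near)
    cs,_=cv2.findContours(m,cv2.RETR_CCOMP,cv2.CHAIN_APPROX_NONE)
    cs=sorted(cs,key=cv2.contourArea,reverse=True)
    hull=cv2.convexHull(cs[0])[:,0]
    # expand half pixel
    P=[at_z("wrist",p,z,obs)[:2] for p in hull]
    return rect(P),m,cs
E
cat > m1.py <<'E'
from meas import *
import pickle
S=pickle.load(open("survey.pkl","rb"))
tiles=[]
for n,c,near,z in [("crad","green",(257,190),.032),("ctl","yellow",(257,192),.058),("term","red",(254,195),.05),("prn","blue",(256,208),.082),("stack","red",(258,195),.142)]:
    o,im=S[n]; r,m,cs=measure(im,o,c,near,z); print(n,r)
    if len(cs)>1 and n!="stack":
        for zz in (z,z-.01):print("  inner z",zz,rect([at_z("wrist",p,zz,o)[:2] for p in cv2.convexHull(cs[1])[:,0]]))
    v=im.copy(); v[m>0]=(255,0,255); x,y=near; tiles.append(cv2.resize(v[y-100:y+100,x-80:x+80],(260,300)))
tiles.append(tiles[0]*0)
cv2.imwrite("pics/mask1.png",np.vstack([np.hstack(tiles[:3]),np.hstack(tiles[3:])])[:,:,::-1])
E
python3 m1.py
```

```text
crad (array([ 0.50921933, -0.43594083]), np.float64(0.122819247033354), 74.8974838256836, 111.0527572631836)
  inner z 0.032 (array([ 0.50896933, -0.43222614]), np.float64(0.12116375952073355), 55.30054473876953, 90.56122589111328)
  inner z 0.022 (array([ 0.50906192, -0.43496713]), np.float64(0.12116392596830172), 57.39649200439453, 93.9935531616211)
ctl (array([ 0.64153979, -0.13298239]), np.float64(0.11870246604128232), 84.90100860595703, 173.1069793701172)
  inner z 0.058 (array([ 0.64135651, -0.12932556]), np.float64(0.11829689157439849), 69.21092224121094, 155.1021270751953)
  inner z 0.048 (array([ 0.64149957, -0.13225314]), np.float64(0.11829724111429152), 71.84222412109375, 160.99899291992188)
term (array([0.66115167, 0.15148979]), np.float64(0.17121670707579595), 60.73265075683594, 82.77191925048828)
  inner z 0.05 (array([0.6609895 , 0.15525404]), np.float64(0.16938162263716317), 46.220821380615234, 68.4137191772461)
  inner z 0.04 (array([0.66094519, 0.15240182]), np.float64(0.16938203875608338), 47.97529602050781, 71.01071166992188)
prn (array([0.53485474, 0.45071436]), np.float64(-0.0588734369539452), 84.20372772216797, 143.16900634765625)
  inner z 0.082 (array([0.53620068, 0.45707828]), np.float64(-0.06419829439550462), 61.98653793334961, 115.78646850585938)
  inner z 0.07200000000000001 (array([0.53617584, 0.45429547]), np.float64(-0.06419842755355898), 64.34256744384766, 120.1874008178711)
stack (array([0.43166055, 0.05749516]), np.float64(-0.1298828989953824), 37.940704345703125, 62.46205520629883)
```

View pics/mask1.png

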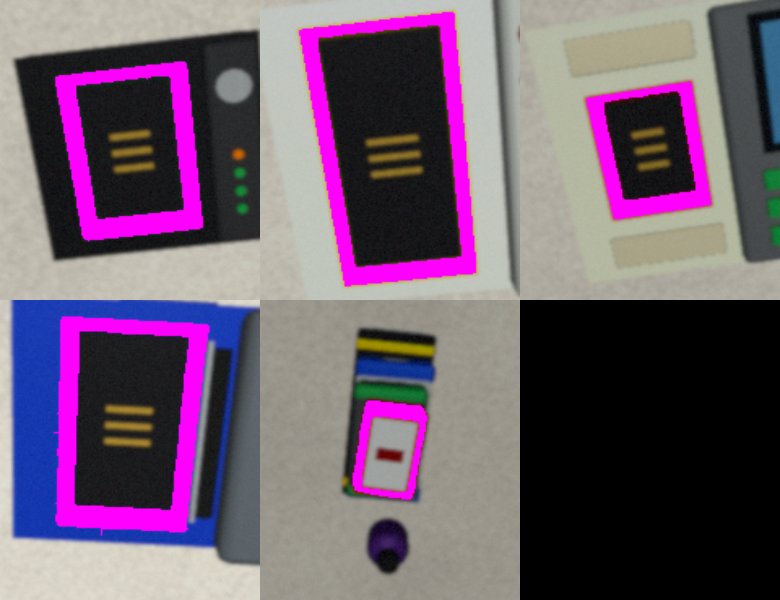

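```bash
cat > act.py <<'E'
from h import *
def pick(x,y,yaw,under,dz,open0=1.0,lift=.09):
    q=quat(yaw); z=under+dz
    grip(open0)
    reach([x,y,z+.05],q)
    hit=servo_line([x,y,z],max_speed=.08,max_force=15); o=observe(); print("down",hit,o["eef_pos"].round(4),o["time_s"])
    grip(0.0); o=observe(); print("grip",o["opening"],o["ft_force"].round(2))
    servo_line([x,y,z+lift],max_speed=.12)
    o=observe(); print("lift",o["opening"],o["ft_force"].round(2),o["time_s"])
def place_hover(x,y,yaw,floor,dz,h=.06):
    reach([x,y,floor+dz+h],quat(yaw)); print("hover",observe()["eef_pos"].round(4))
def place_down(x,y,floor,dz,F=6):
    z=floor+dz
    servo_line([x,y,z+.014],max_speed=.1); hold(.15)
    f0=observe()["ft_force"]
    hit=servo_line([x,y,z-.004],max_speed=.03,max_force=F); o=observe()
    print("placed",hit,o["eef_pos"].round(4),(o["ft_force"]-f0).round(2),o["time_s"])
    return hit
def release(extra=.16,up=.1):
    o=observe(); grip(min(1,o["opening"]+extra)); hold(.1)
    p=observe()["eef_pos"]; servo_line([p[0],p[1],p[2]+up],max_speed=.15)
def snap(name,cam="wrist"):
    o=observe(); im=capture(cam); cv2.imwrite(f"pics/{name}.png",im[:,:,::-1]); return o,im
E
python3 - <<'E'
from act import *
pick(.4317,.0575-.001,-.13,.110,.012)
snap("held1")
place_hover(.6611,.1519,.170,.040,.012)
snap("hover1")
E
```

```text
down False [0.4318 0.0565 0.1222] 9.1917
grip 0.4312486511574956 [-0.11 -0.01  3.45]
lift 0.42519148209976443 [ 0.75  0.79 -0.82] 10.6
hover [0.6608 0.1516 0.1127]
```

View pics/hover1.png

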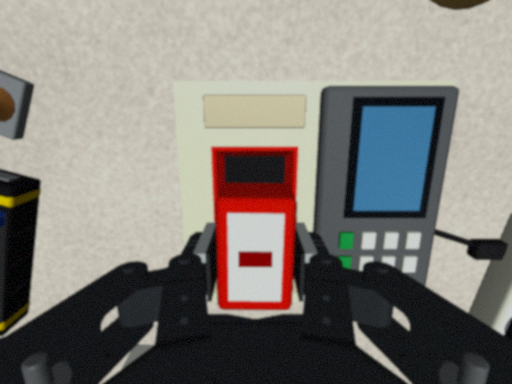

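View pics/held1.png

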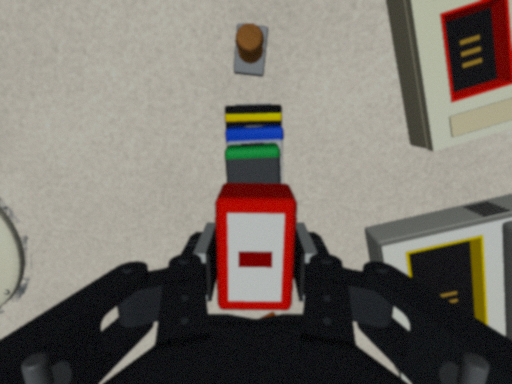

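```bash
python3 - <<'E'
from act import *
o=observe(); z=o["eef_pos"][2]+.020
Rt=R.from_quat(o["orientation"]).as_matrix()
for uv in [(255,257),(228,213),(284,213),(224,302),(287,302),(215,199),(296,199),(219,306),(291,306),(212,148),(297,148)]:
    zz=z-.032 if uv[1]==148 else z
    p=at_z("wrist",uv,zz,o); print(uv,(Rt.T@(p-o["eef_pos"])).round(4))
E
```

```text
(255, 257) [ 0.0008  0.0007 -0.02  ]
(228, 213) [-0.0115 -0.0214 -0.02  ]
(284, 213) [ 0.014  -0.0214 -0.02  ]
(224, 302) [-0.0146  0.0255 -0.02  ]
(287, 302) [ 0.0167  0.0255 -0.02  ]
(215, 199) [-0.0172 -0.028  -0.02  ]
(296, 199) [ 0.0192 -0.028  -0.02  ]
(219, 306) [-0.0172  0.0278 -0.02  ]
(291, 306) [ 0.0187  0.0278 -0.02  ]
(212, 148) [-0.0224 -0.0469  0.012 ]
(297, 148) [ 0.0234 -0.0469  0.012 ]
```

```bash
python3 - <<'E'
from act import *
place_down(.6611,.1519,.040,.012)
snap("placed1")
release()
hold(.2)
snap("after1"); snap("after1s","scene")
print(observe()["eef_pos"],observe()["time_s"])
E
```

```text
placed True [0.6613 0.1519 0.0528] [1.26 0.67 4.03] 12.975
[0.66011273 0.15171782 0.15033098] 14.5333
```

View pics/after1.png

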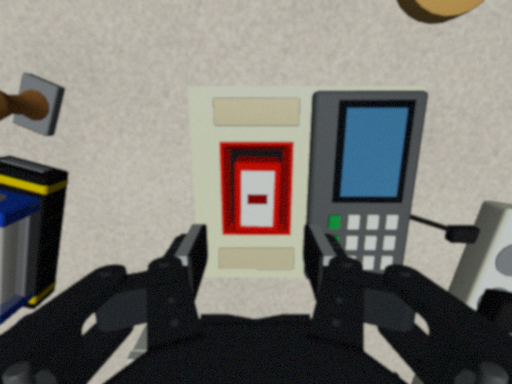

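View pics/after1s.png

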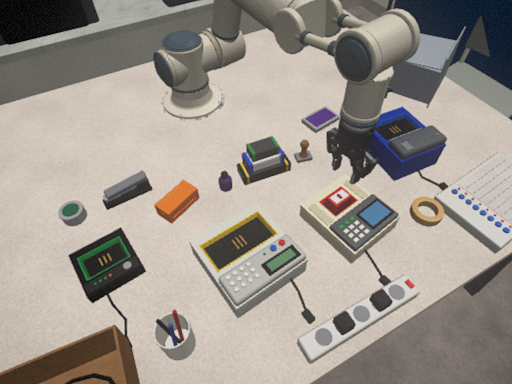

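```bash
python3 - <<'E'
from act import *
im=cv2.imread("pics/after1.png"); cv2.imwrite("pics/a1z.png",cv2.resize(im[130:250,200:310],None,fx=5,fy=5,interpolation=2))
o=observe()
for uv in [(257,198),(233,162),(280,162),(236,228),(277,228)]: print(uv,at_z("wrist",uv,.072,o).round(4))
E
```

```text
(257, 198) [0.6625 0.1507 0.072 ]
(233, 162) [0.639  0.1764 0.072 ]
(280, 162) [0.6751 0.1826 0.072 ]
(236, 228) [0.6497 0.1222 0.072 ]
(277, 228) [0.6832 0.1279 0.072 ]
```

View pics/a1z.png

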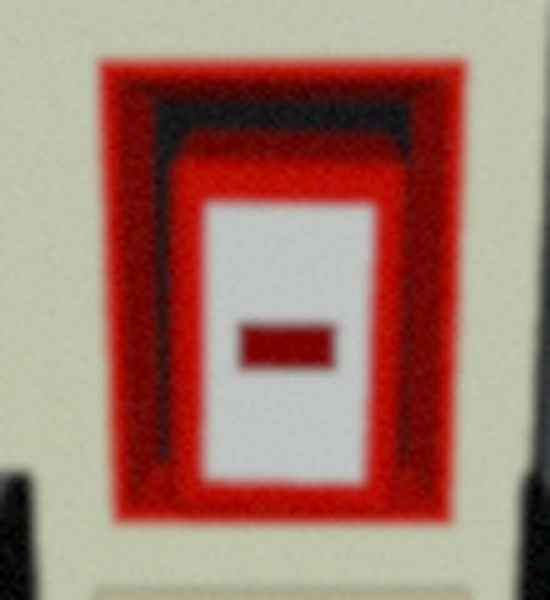

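```bash
cat >> meas.py <<'E'
def stack_view(top):
    reach([.43,.076,top+.12],quat(-.12)); hold(.25)
    o=observe(); im=capture("wrist"); return o,im
E
python3 - <<'E'
from meas import *; import pickle
o,im=stack_view(.110); pickle.dump((o,im),open("s2.pkl","wb"))
cv2.imwrite("pics/s2.png",cv2.resize(im[60:290,150:370],None,fx=2.6,fy=2.6,interpolation=2)[:,:,::-1]); print(o["time_s"])
E
```

```text
15.7833
```

View pics/s2.png

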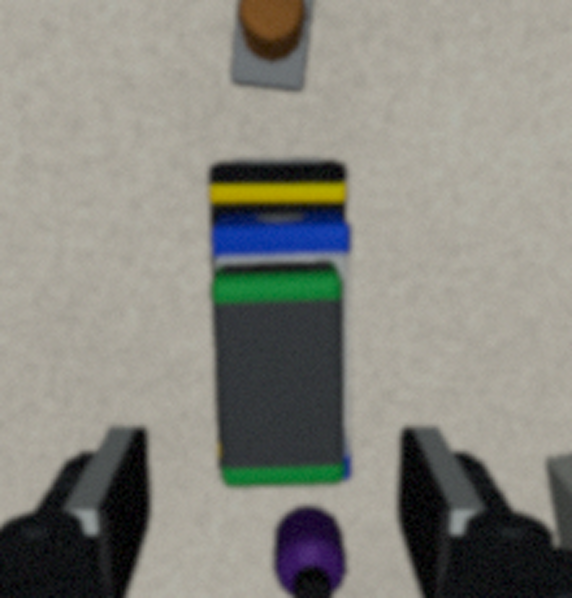

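```bash
python3 - <<'E'
from meas import *; import pickle
o,im=pickle.load(open("s2.pkl","rb"))
f=lambda u,v:at_z("wrist",(150+u/2.6-.3,60+v/2.6-.3),.110,o)[:2]
P=[f(*p) for p in [(216,302),(341,300),(343,465),(221,467)]]
B=[f(222,486),f(344,482)]
P=np.array(P);B=np.array(B)
print(P,B)
print("c",P.mean(0)," w",np.linalg.norm(P[0]-P[1]),np.linalg.norm(P[2]-P[3]),"L",np.linalg.norm((P[0]+P[1]-P[2]-P[3])/2))
d=(P[0]+P[1]-P[2]-P[3]); print("yaw long",np.arctan2(-d[0],d[1]), np.arctan2(*(P[1]-P[0])[::-1]))
d/=np.linalg.norm(d); print("c from end",B.mean(0)+d*.042)
E
```

```text
[[0.41128914 0.08645879]
 [0.45598381 0.08183773]
 [0.45055097 0.01762751]
 [0.40419332 0.02233393]] [[0.40348096 0.01441176]
 [0.4502552  0.01051681]]
c [0.43050431 0.05206449]  w 0.04493292739954901 0.046595952094897794 L 0.06447258876823309
yaw long -0.09731620963554423 -0.10302554856852636
c from end [0.43094891 0.05426556]
```

```bash
python3 - <<'E'
from act import *
pick(.4308,.0535,-.10,.078,.012)
snap("held2")
place_hover(.5091,-.4355,.122,.022,.012,h=.07)
o,im=snap("hover2"); import pickle; pickle.dump((o,im),open("h2.pkl","wb"))
E
```

```text
down False [0.4309 0.0535 0.0902] 17.5083
grip 0.5481260941054377 [-0.21  0.68  3.58]
lift 0.5423203395089703 [-0.13 -0.77 -2.02] 18.85
hover [ 0.5099 -0.4345  0.1046]
```

View pics/hover2.png

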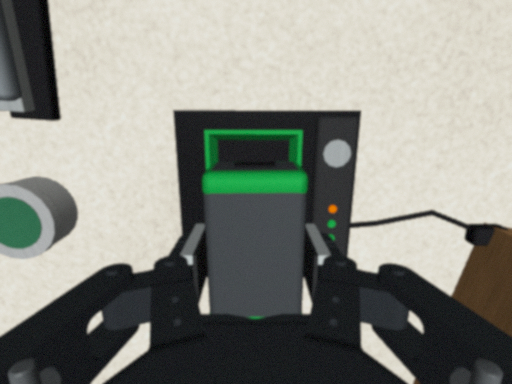

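View pics/held2.png

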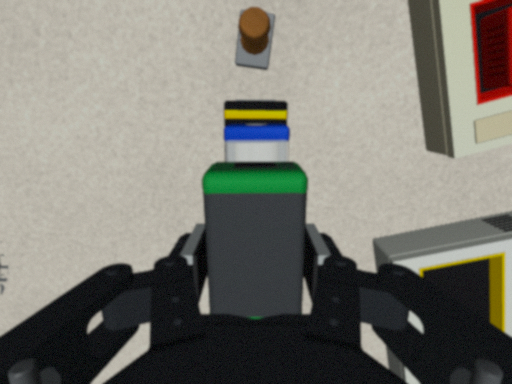

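```bash
python3 - <<'E'
from act import *; import pickle
o,im=pickle.load(open("h2.pkl","rb"))
cv2.imwrite("pics/h2z.png",cv2.resize(im[110:330,180:330],None,fx=3,fy=2.7,interpolation=2)[:,:,::-1])
z=o["eef_pos"][2]
Rt=R.from_quat(o["orientation"]).as_matrix()
T=lambda uv,zz:(Rt.T@(at_z("wrist",uv,zz,o)-o["eef_pos"])).round(4)
for uv in [(205,192),(306,192),(205,180),(211,316),(301,316),(255,318)]: print(uv,T(uv,z+.02))
for uv in [(204,130),(302,130)]: print(uv,T(uv,.032))
b=np.array([.5091,-.4355,.032]); print("bay centre tool",Rt.T@(b-o["eef_pos"]))
E
```

```text
(205, 192) [-0.0215 -0.0313 -0.02  ]
(306, 192) [ 0.0235 -0.0313 -0.02  ]
(205, 180) [-0.0213 -0.0368 -0.02  ]
(211, 316) [-0.0214  0.0336 -0.02  ]
(301, 316) [ 0.024   0.0336 -0.02  ]
(255, 318) [ 0.0008  0.0348 -0.02  ]
(204, 130) [-0.0368 -0.0528  0.0726]
(302, 130) [ 0.0354 -0.0528  0.0727]
bay centre tool [-0.0009514   0.00087655  0.07264301]
```

View pics/h2z.png

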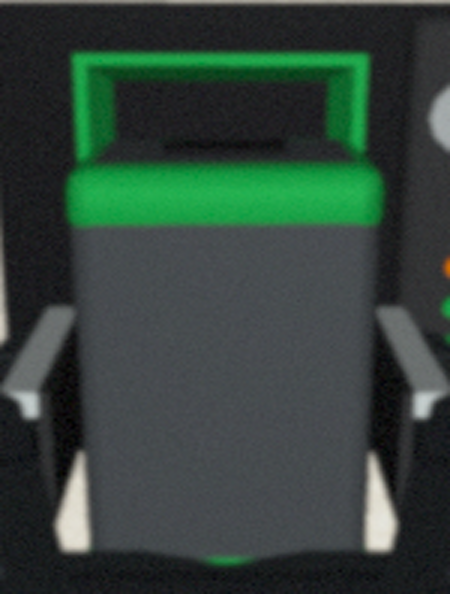

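```bash
python3 - <<'E'
from act import *; from meas import *; import pickle
place_down(.5087,-.4345,.022,.012)
release()
hold(.2)
o,im=snap("after2"); cv2.imwrite("pics/a2z.png",cv2.resize(im[90:290,160:360],None,fx=2.8,fy=2.8,interpolation=2)[:,:,::-1])
o,im=stack_view(.078); pickle.dump((o,im),open("s3.pkl","wb"))
cv2.imwrite("pics/s3.png",cv2.resize(im[60:290,150:370],None,fx=2.6,fy=2.6,interpolation=2)[:,:,::-1]); print(o["time_s"])
E
```

```text
placed True [ 0.5089 -0.4347  0.0349] [-0.88 -0.27  5.86] 22.1
25.6917
```

View pics/a2z.png

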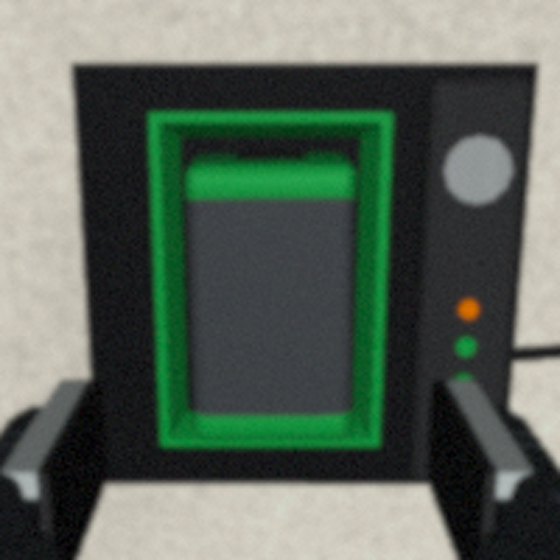

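View pics/s3.png

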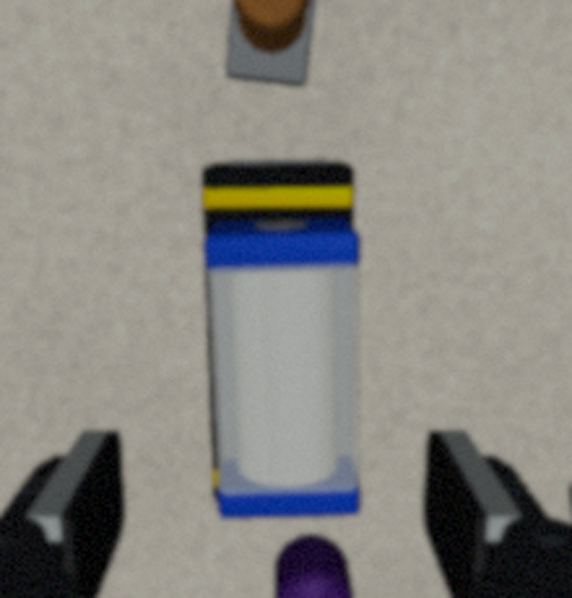

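```bash
python3 - <<'E'
from meas import *; import pickle
o,im=pickle.load(open("s3.pkl","rb"))
f=lambda u,v:at_z("wrist",(150+u/2.6-.3,60+v/2.6-.3),.078,o)[:2]
P=np.array([f(*p) for p in [(207,234),(358,232),(358,513),(222,517)]])
print(P,"c",P.mean(0)," w",np.linalg.norm(P[0]-P[1]),np.linalg.norm(P[2]-P[3]),"L",np.linalg.norm((P[0]+P[1]-P[2]-P[3])/2))
d=(P[0]+P[1]-P[2]-P[3]); print("yaw",np.arctan2(-d[0],d[1]), np.arctan2(*(P[1]-P[0])[::-1]),np.arctan2(*(P[2]-P[3])[::-1]))
# printer bay recheck
S=pickle.load(open("survey.pkl","rb")); o,im=S["prn"]
cv2.imwrite("pics/prnz.png",cv2.resize(im[90:310,170:330],None,fx=3.6,fy=2.7,interpolation=2)[:,:,::-1])
E
```

```text
[[ 0.41138738  0.11045974]
 [ 0.46417819  0.10475691]
 [ 0.45418877 -0.00411523]
 [ 0.40135311  0.00055055]] c [0.43277686 0.05291299]  w 0.05309794187091787 0.05304127515379505 L 0.10984786827647897
yaw -0.09126948033743304 -0.10760969154550469 -0.08807881366087118
```

View pics/prnz.png

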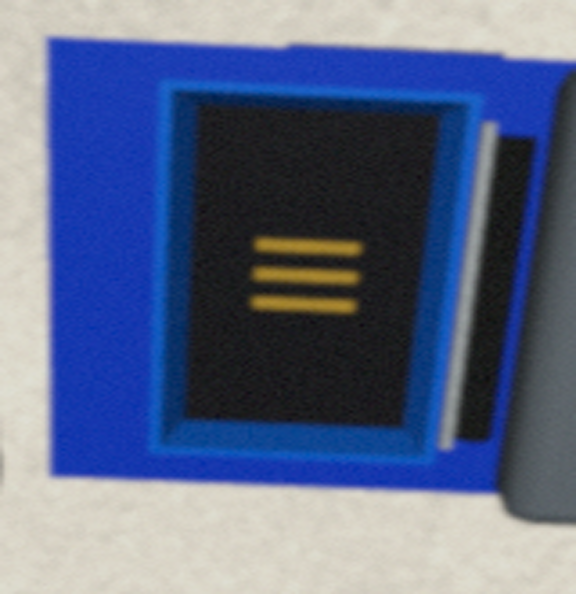

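```bash
python3 - <<'E'
from meas import *; from act import *; import pickle
S=pickle.load(open("survey.pkl","rb")); o,im=S["prn"]
f=lambda p,z:at_z("wrist",(170+p[0]/3.6-.36,90+p[1]/2.7-.3),z,o)[:2]
for C,z in [([(162,82),(482,95),(435,463),(151,452)],.082),([(198,105),(439,115),(405,428),(186,418)],.070)]:
    P=np.array([f(p,z) for p in C]); d=(P[0]+P[1]-P[2]-P[3])
    print("c",P.mean(0),"w",np.linalg.norm(P[0]-P[1]),np.linalg.norm(P[2]-P[3]),"L",np.linalg.norm(d/2),"yaw",np.arctan2(-d[0],d[1]),np.arctan2(*(P[1]-P[0])[::-1]),np.arctan2(*(P[2]-P[3])[::-1]))
pick(.4328,.0525,-.092,.034,.024,lift=.12)
o,im=snap("held3"); pickle.dump((o,im),open("h3.pkl","wb"))
E
```

```text
c [0.53653066 0.45309421] w 0.07946523120992346 0.08020231340430693 L 0.1354932113707861 yaw -0.058865453955858196 -0.05497301205084498 -0.0593393764997238
c [0.5364429  0.45334775] w 0.06302287398092805 0.06388438812223476 L 0.11946741908694254 yaw -0.05535539683053624 -0.056477280626739616 -0.06870534274554242
down False [0.4329 0.0525 0.0582] 27.35
grip 0.6364756734726531 [0.46 0.41 4.7 ]
lift 0.6395182252787093 [-0.1   0.42 -2.46] 28.8917
```

View pics/held3.png

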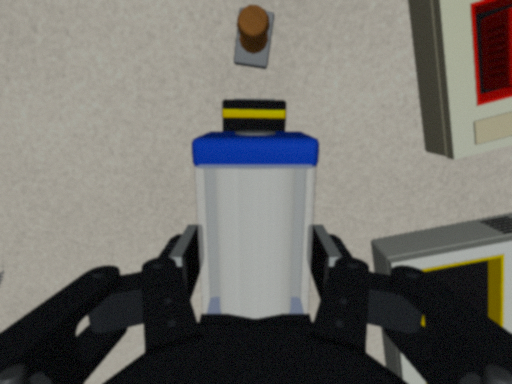

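```bash
python3 - <<'E'
from act import *; import pickle
o,im=pickle.load(open("h3.pkl","rb"))
Rt=R.from_quat(o["orientation"]).as_matrix()
T=lambda uv,zz,o:(Rt.T@(at_z("wrist",uv,zz,o)-o["eef_pos"])).round(4)
for uv in [(192,143),(319,143),(196,165),(316,165)]: print(uv,T(uv,o["eef_pos"][2]+.02,o))
place_hover(.5365,.4532,-.058,.070,.024,h=.06)
o,im=snap("hover3")
E
```

```text
(192, 143) [-0.0262 -0.0531 -0.02  ]
(319, 143) [ 0.0279 -0.0532 -0.0201]
(196, 165) [-0.025  -0.0437 -0.02  ]
(316, 165) [ 0.0272 -0.0437 -0.0201]
hover [0.5372 0.452  0.1548]
```

View pics/hover3.png

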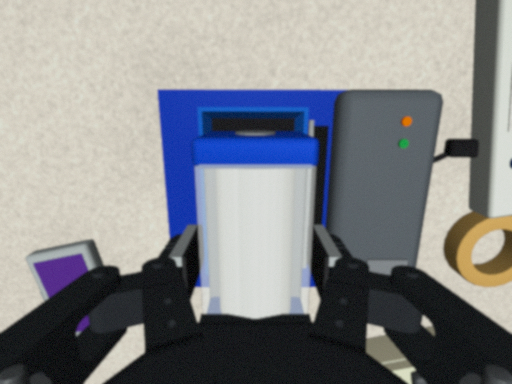

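```bash
python3 - <<'E'
from act import *; from meas import *; import pickle
place_down(.5355,.4525,.070,.024)
release(extra=.1)
hold(.2)
o,im=snap("after3"); cv2.imwrite("pics/a3z.png",cv2.resize(im[90:290,160:360],None,fx=2.8,fy=2.8,interpolation=2)[:,:,::-1])
o,im=stack_view(.034+.03); pickle.dump((o,im),open("s4.pkl","wb"))
cv2.imwrite("pics/s4.png",cv2.resize(im[60:290,150:370],None,fx=2.6,fy=2.6,interpolation=2)[:,:,::-1]); print(o["time_s"])
E
```

```text
placed True [0.5356 0.4526 0.0951] [0.55 0.62 4.54] 31.7583
34.8833
```

View pics/a3z.png

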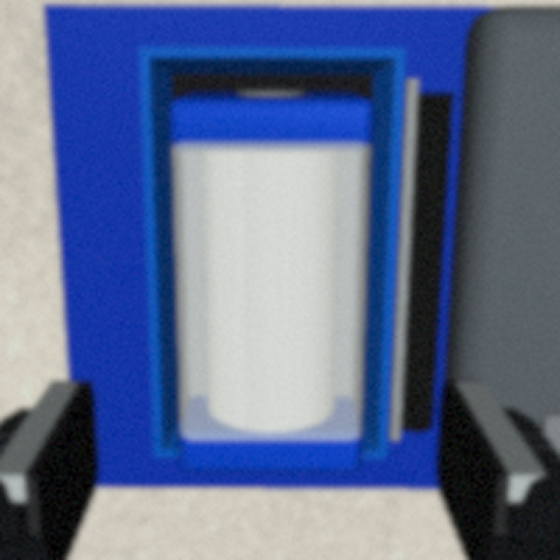

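View pics/s4.png

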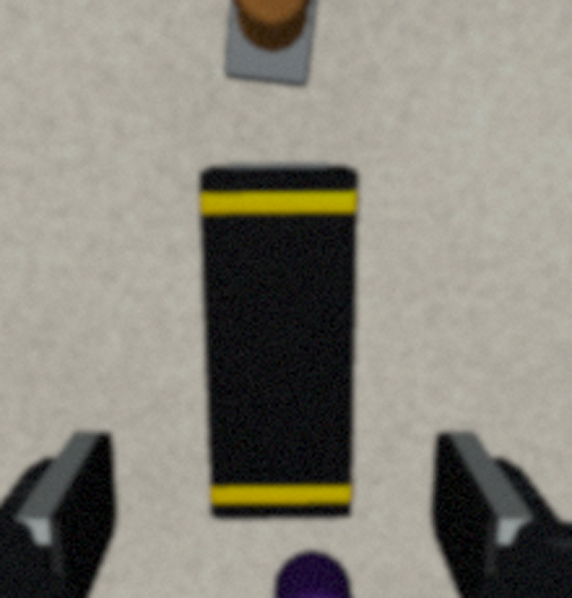

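```bash
python3 - <<'E'
from meas import *; import pickle; from act import *
o,im=pickle.load(open("s4.pkl","rb"))
f=lambda u,v:at_z("wrist",(150+u/2.6-.3,60+v/2.6-.3),.034,o)[:2]
for Q in ([(202,203),(357,202),(351,494),(211,495)],[(202,178),(357,176),(350,515),(213,517)]):
    P=np.array([f(*p) for p in Q])
    d=(P[0]+P[1]-P[2]-P[3]); print("c",P.mean(0)," w",np.linalg.norm(P[0]-P[1]),np.linalg.norm(P[2]-P[3]),"L",np.linalg.norm(d/2),"yaw",np.arctan2(-d[0],d[1]), np.arctan2(*(P[1]-P[0])[::-1]))
E
```

```text
c [0.43095844 0.05471671]  w 0.060103943539892936 0.06035322651219658 L 0.12439442000598545 yaw -0.11183916723270848 -0.11268347152990633
c [0.4310298  0.05441571]  w 0.05958380496757483 0.05955443935289156 L 0.1443487674324582 yaw -0.111019219359342 -0.10643274958511661
```

```bash
python3 - <<'E'
from act import *; import pickle
pick(.431,.0546,-.111,.0,.012,lift=.12)
o,im=snap("held4")
place_hover(.6415,-.1327,.118,.048,.012,h=.06)
o,im=snap("hover4"); pickle.dump((o,im),open("h4.pkl","wb"))
E
```

```text
down False [0.4311 0.0546 0.0121] 36.6333
grip 0.7092337976313419 [-0.67 -1.3   5.1 ]
lift 0.7084442284476554 [-0.16  0.19 -5.02] 38.1333
hover [ 0.6411 -0.1317  0.12  ]
```

View pics/held4.png

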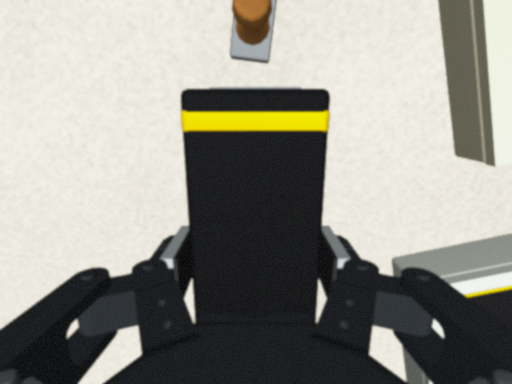

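View pics/hover4.png

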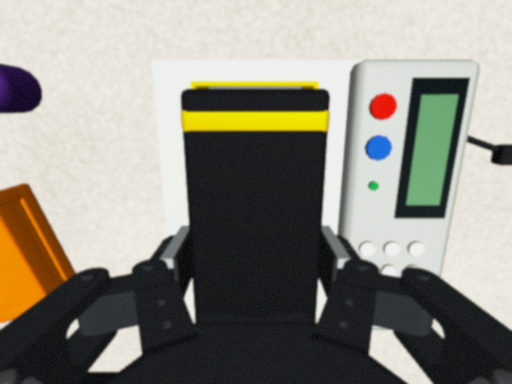

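```bash
python3 - <<'E'
from act import *; import pickle
o,im=pickle.load(open("h4.pkl","rb"))
Rt=R.from_quat(o["orientation"]).as_matrix()
T=lambda uv,zz:(Rt.T@(at_z("wrist",uv,zz,o)-o["eef_pos"])).round(4)
z=o["eef_pos"][2]
for uv in [(181,121),(329,121),(181,93),(329,93)]: print(uv,T(uv,z+.022))
for uv in [(191,82),(318,82)]: print(uv,T(uv,.058))
print(Rt.T@(np.array([.6415,-.1327,.058])-o["eef_pos"]))
E
```

```text
(181, 121) [-0.0297 -0.0622 -0.0219]
(329, 121) [ 0.0312 -0.0622 -0.022 ]
(181, 93) [-0.0289 -0.0731 -0.0219]
(329, 93) [ 0.0304 -0.0731 -0.0219]
(191, 82) [-0.0423 -0.0851  0.0621]
(318, 82) [ 0.0431 -0.0851  0.0621]
[0.00026198 0.00107082 0.06203468]
```

Everything lines up (battery band at −62 mm, rim at −85 mm, both x-centred); placing.

```bash
python3 - <<'E'
from act import *
place_down(.6415,-.1327,.048,.012)
release(extra=.1)
hold(.2)
o,im=snap("after4"); cv2.imwrite("pics/a4z.png",cv2.resize(im[40:300,150:360],None,fx=2.3,fy=2.3,interpolation=2)[:,:,::-1])
reach([.42,-.1,.3],quat(0)); hold(.3)
_,s=snap("end_s","scene"); _,t=snap("end_t","top")
cv2.imwrite("pics/end_sz.png",cv2.resize(s[80:310,60:460],None,fx=2,fy=2,interpolation=2)[:,:,::-1])
cv2.imwrite("pics/end_tz.png",cv2.resize(t[100:280,80:430],None,fx=2.2,fy=2.2,interpolation=2)[:,:,::-1])
print(observe()["time_s"])
E
```

```text
placed True [ 0.6417 -0.1328  0.0612] [ 1.38 -0.31  8.27] 40.55
43.4
```

View pics/a4z.png

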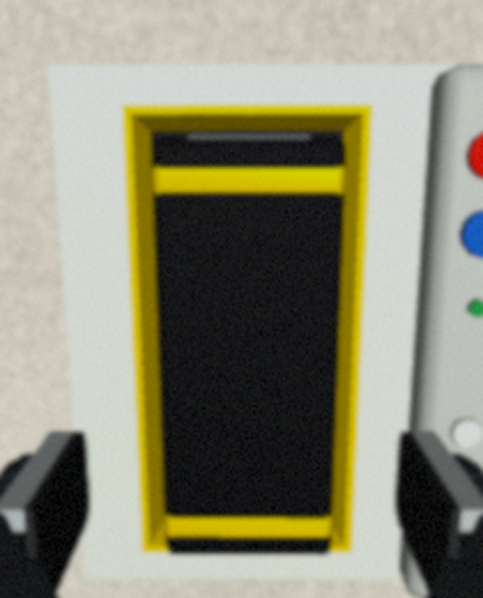

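View pics/end_sz.png

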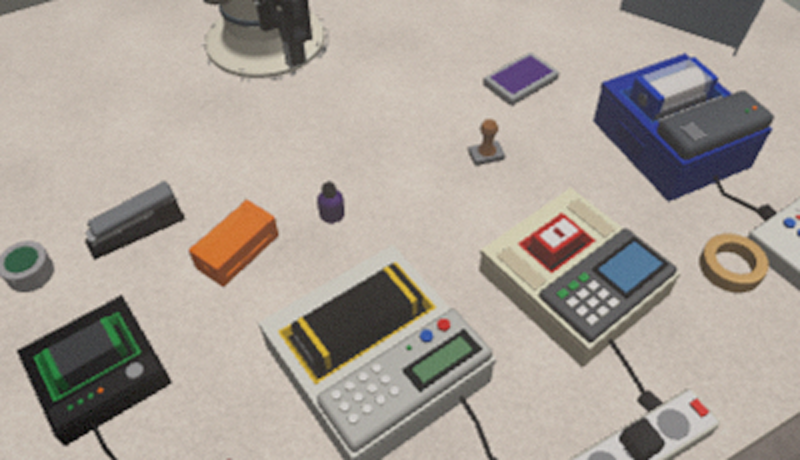

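View pics/end_tz.png

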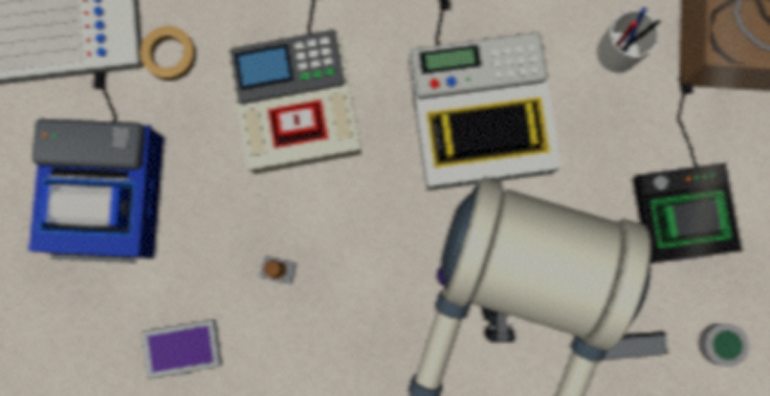

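```bash
python3 - <<'E'
from act import *
o={"eef_pos":np.array([.6412,-.1328,.1612]),"orientation":quat(.118)}
P=np.array([at_z("wrist",(150+u/2.3-.3,40+v/2.3-.3),.082,o)[:2] for u,v in [(154,180),(344,180),(331,528),(166,528)]])
d=P[0]+P[1]-P[2]-P[3]; print(P.mean(0),np.linalg.norm(d/2),np.linalg.norm(P[0]-P[1]),np.linalg.norm(P[2]-P[3]),np.arctan2(-d[0],d[1]))
E
```

```text
[ 0.64447483 -0.13480762] 0.12739939347232868 0.06209627008228583 0.06220056012654536 0.1191930928804936
```

```bash
python3 -c "
from cell import *
print(observe()['time_s']); hand_in()"
```

```text
43.4
the job is handed in; nothing more can be done
```

I unstacked all four modules from the top and seated each in its own machine's bay: memory module, handset battery, paper cassette, then unit battery. I handed the job in at 43.4 s, with the arm clear of everything.

- **Depth:** each module met its bay floor within about 1 mm of the expected height. The contact force was about 4–8 N each time.
- **Position:** the wrist views after each release showed the module lying square inside its rim. My last check put the unit battery about 2–3 mm from the bay centre, inside the 4 mm play. That check used an approximate wrist pose.
- **Untouched items:** in the final scene picture the ink bottle and the stamp stand upright, apparently where they started, and the orange look-alike is in place. In the final top view the arm hides most of the bottle and all of the orange block, so the scene picture is the only check on those two.
- **Disagreement:** rough picks from the top camera differed from the wrist camera by up to 9 mm in y. I used the wrist measurements, which matched the known sizes and the held-module views.

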